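# Press a facing panel flush onto a tilted bed

### The job

In this prop-finishing workshop, lift the loose wooden bar off the two posts of the tilting cradle and lay it flat on the black rubber mat. Then take the small facing panel by the grip block on its back, tilt it to match the sloped bed of the cradle and press its flat face gently but firmly against the middle of the bed, flush and square with it, sinking the sprung bed about half-way down its travel. Finish while still holding the panel pressed there, and do not knock over the three tins or the jar.

Things in the scene. Friction and masses are not known exactly. Their poses are not given: they have to be found in the camera images.
- bed_face (a point): Centre of the top face of the cradle's bed, a flat grey plate 160 mm (x, up the slope) by 146 mm (y, level). z: outward normal. It slopes 11 to 26 degrees, locked, low edge towards the robot; centre about 120 mm above the table. Sprung: pushed along its normal it starts to give at 1 to 2 N, then 1 mm per newton, to a hard stop at 15 mm; it does not turn.
- cradle: The fixed cradle; origin at the centre of the underside of its base plate (150 mm in x by 230 mm in y, 12 mm thick), on the table, right under the bed's pivot; x points from the bed's low to its high edge, z up. Two posts, 50 mm (x) by 12 mm, tops 169 mm high, stand beside the bed, 176 mm apart inside.
- bar_mid (a point): Centre of the loose wooden bar, 20 x 20 mm in section (x, z) and 225 mm long along its y. At first it lies level across the tops of the two posts in shallow notches, 8 mm deep, its centre 170 mm above the table and about 50 mm above the centre of the bed. 50 to 90 g.
- mat: Black rubber mat fixed on the table, 250 mm (x) by 110 mm (y), 4 mm thick; origin at the centre of its underside. It lies to the left or the right of the cradle.
- panel_grip (a point): Centre of the panel's wooden grip block, 44 mm (x) by 26 mm (y) by 48 mm high (z), which stands in the middle of the back of the panel. Its centre is 30 mm above the panel's flat underside. At first the panel lies face down on the table with the grip block up, on the side of the cradle away from the mat. 140 to 260 g.
- panel_face (a point): Centre of the panel's flat face (its underside), stone-grey plate 110 mm (x) by 84 mm (y) by 6 mm thick; z points from the face to the grip block. Its x is to run along the bed's x (either way round).
- tin_a: Metal tin, 76 mm across and 85 mm high, standing behind the cradle; origin at the centre of its underside.
- tin_b: Tin with paper-coloured sides, 60 mm across and 65 mm high; origin at the centre of its underside.
- tin_c: Metal tin, 68 mm across and 75 mm high; origin at the centre of its underside.
- jar: Glass jar with white cap, 52 mm across and 80 mm high; origin at the centre of its underside.

How it is judged:
By the outcome, as a careful person would: the job done as asked, in the order asked, and still so for the second after the job is handed in, while the arm keeps its last pose, push and grip.
It also fails if it takes over 61 s, if anything falls off the work surface, if the arm or the gripper's body presses on something with over 40 N, if the wrist force passes 120 N, or if a joint passes its speed limit or range.

### The arm

A 7-joint arm with a two-finger parallel gripper is mounted at the origin on the work surface. World frame = base frame: x ahead of the robot, y to its left, z up, the work surface at z = 0. Lengths are in mm, angles in degrees, forces in N, time in s.
With the tool pointing down it reaches from about 400 to 925 mm from the base axis. Payload 5.6 kg.
Tool frame: the origin (TCP) lies at the very end of the fingers, on their centre line; the grasp point (between the pads) lies 19 mm behind it; y points along the fingers, x is the direction in which the jaws open and shut, and the axes are right-handed (so a half turn about y gives the same grasp; the last joint's range is limited). The gripper opens to 85 mm and grips with 20 to 120 N. Pads are 22 mm wide; open, the fingers measure 114 mm over their backs; the gripper's body (76 mm by 85 mm) begins 54 mm behind the grasp point. The pads swing forward as they close: fully open they stand 13 mm farther back than shut.
Start: joints at [61.421, 26.786, -0.665, 91.828, 0.344, 61.387, -3.226], TCP at [286.08, -583.667, 231.29] pointing down, gripper open.
Joint ranges: [-144.91, 144.91], [-17.63, 115.5], [-89.93, 88.59], [15.96, 139.68], [-74.01, 254.01], [8.47, 105.57], [-167.45, 167.45]. Speed limits (degrees/s): [147.25, 147.25, 180, 180, 180, 180, 180].

### API

Orientations are given as [roll, pitch, yaw] about the fixed x, y, z axes, in that order (R = Rz(yaw) Ry(pitch) Rx(roll)).
In Python, from bench import r, camera, camera_info, job gives the robot as it stands.
- The arm moves only by the tool apply_moves, never from a script. Its arguments are lists of equal length, an entry for each row: "travel": the shift along the tool's x, y, z in mm, a list of three; "rotation": the turn, a rotation vector about the tool's x, y, z in degrees, a list of three. A call has 1 to 8 rows; each row is the pose to reach, as a shift and turn from the pose commanded when the call began, along the tool's axes at that moment; what a row does not reach only later rows make up. A row lasts 1/8 s, in which the tool goes at most 62.5 mm and 10.7 degrees, less where a joint would pass 70% of its speed; a pose out of reach is approached as far as the arm can. A call with a gripper value outside its range is refused whole. "hand" is the gripper command: -1 is shut, 1 is fully open, values between are in proportion, set as the call begins (left out, the last holds). The fingers move at their own pace and stop on an object; "force" is the grip in N (left out, the last holds). Time passes only in rows, so rows that repeat a pose let the fingers close. It gives the time, the measured TCP pose, the force and the opening at its end, in the units of the state.
- r.observe(): the state, without advancing time (a new reading comes with each control period).
- camera(name): name is "scene" or "side" or "wrist"; returns the picture (384x512x3 uint8, red, green, blue); there is no depth.
- camera_info(name): a dict with "fov_y" (degrees; the focal length in pixels is half the picture's height over the tangent of half this angle, whatever the lens; pixels are square), "cx", "cy" (the principal point, pixels), "T" (4x4, takes a point from camera to world coordinates). Camera axes: x right, y down, z forward; pixel columns grow to the right and rows downward; lengths in mm; the calibration is good to about 2 mm. A picture is of the moment at which its call begins: read the wrist's pose just before it. camera_info takes no time and is no camera call; for the wrist camera it gives the pose at the moment of the call.
- job.close_job(): hands the job in, once; it reports no verdict.
The state is a dict: "time_s": time; "joint_pos": joint angles; "qd": joint speeds; "joint_efforts": joint torques, N m; "eef_pos": TCP position; "eef_rot": TCP orientation; "ft_force": force on the tool from outside, world axes, zero at the start; "ft_torque": the same for the moment, N m; "width": finger opening in mm.
Only numpy, scipy, OpenCV 4.12 (cv2) and the standard library are available. Lean on these libraries where they do the work, as an engineer would, in place of code of your own. Each camera call takes 0.05 s, during which the arm holds its last target.

## Working session

There is one attempt and no reset: what is moved stays moved. The work goes in short steps, Python scripts to look and compute and a tool call to move; the robot and the scene stay as the last step left them, time stands still between calls to the robot, and variables do not carry over. Pictures are saved under pics/ and viewed, and the job is handed in when it is done.

Besides the shell and the picture viewer there is one more tool, called after "Request:" as name(argument=value, ...), one argument or row to a line, values as JSON. apply_moves: Moves the arm, as the interface text tells. Its arguments: {"type":"object","properties":{"travel":{"type":"array","items":{"type":"array","items":{"type":"number"}}},"rotation":{"type":"array","items":{"type":"array","items":{"type":"number"}}},"hand":{"type":"number"},"force":{"type":"number"}},"required":["travel","rotation"]}

```bash
ls; mkdir -p pics; python3 - <<'E'
from bench import r,camera,camera_info,job
import cv2,numpy as np
print(r.observe())
for n in ["scene","side","wrist"]:
    print(n,camera_info(n))
    cv2.imwrite(f"pics/{n}0.png",camera(n)[:,:,::-1])
E
```

```text
pics
{'time_s': 0.0, 'joint_pos': array([61.42060693, 26.8385594 , -0.66253139, 91.88300803,  0.34346502,
       61.38614814, -3.22611416]), 'qd': array([ 0.01640435,  0.03155784,  0.00879187,  0.04256908, -0.0461035 ,
       -0.01074847, -0.05118074]), 'joint_efforts': array([-5.67425868e-04, -5.32371962e+01,  2.13455484e-02, -2.51294142e+01,
        1.14493349e-02,  7.87993631e-03,  1.74855415e-06]), 'eef_pos': array([ 285.78331433, -583.16215419,  230.29424987]), 'eef_rot': array([-90.00804669,   0.10545895, -63.89051561]), 'ft_force': array([-0.50431114, -0.06303558, -0.43535916]), 'ft_torque': array([0.01663663, 0.01673287, 0.04151621]), 'width': 85.50191956936881}
scene {'fov_y': 51.84068935709289, 'cx': 257.47683275915267, 'cy': 184.36590417350436, 'T': array([[ 3.34938766e-02,  6.54701259e-01, -7.55145298e-01,
         1.43643799e+03],
       [ 9.99405751e-01, -1.57841254e-02,  3.06432235e-02,
        -3.13289782e+01],
       [ 8.14284889e-03, -7.55722914e-01, -6.54840875e-01,
         8.16229507e+02],
       [ 0.00000000e+00,  0.00000000e+00,  0.00000000e+00,
         1.0000
[... 177 characters left out ...]
3338e+02],
       [-6.84259841e-01,  5.16983358e-01, -5.14311849e-01,
         4.53776522e+02],
       [ 1.48061519e-02, -6.95278114e-01, -7.18588284e-01,
         7.54582583e+02],
       [ 0.00000000e+00,  0.00000000e+00,  0.00000000e+00,
         1.00000000e+00]])}
wrist {'fov_y': 71.34198682358117, 'cx': 258.3006674402554, 'cy': 195.74010507760178, 'T': array([[ 4.39401764e-01, -8.65909406e-01, -2.39012530e-01,
         3.45636682e+02],
       [-8.98289585e-01, -4.23971391e-01, -1.15429985e-01,
        -5.52700479e+02],
       [-1.38256553e-03,  2.65422605e-01, -9.64131178e-01,
         3.74155781e+02],
       [ 0.00000000e+00,  0.00000000e+00,  0.00000000e+00,
         1.00000000e+00]])}
```

View pics/scene0.png

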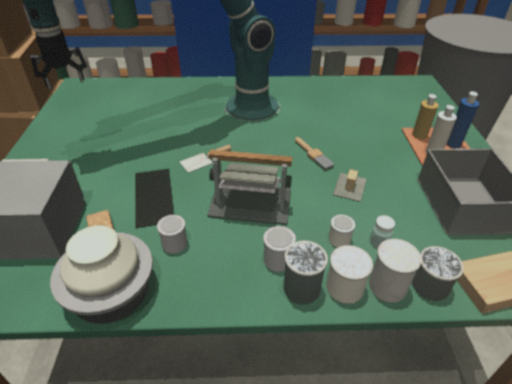

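View pics/side0.png

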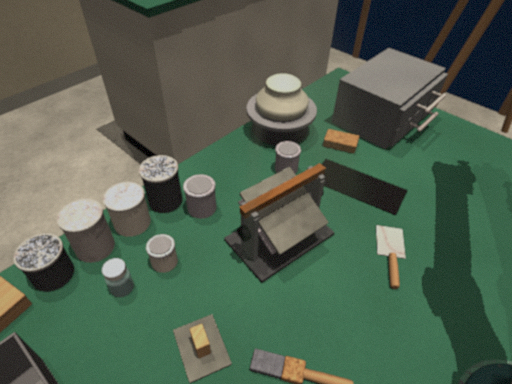

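View pics/wrist0.png

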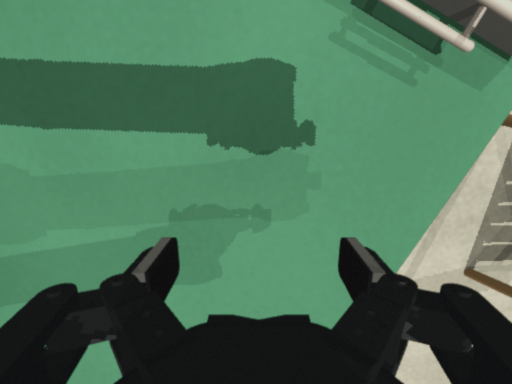

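View crops.

```bash
cat > h.py <<'E'
import numpy as np,cv2
from scipy.spatial.transform import Rotation as Ro
from bench import r,camera,camera_info,job
def ray(ci,u,v):
    f=192/np.tan(np.radians(ci['fov_y']/2)); T=ci['T']
    d=T[:3,:3]@np.array([(u-ci['cx'])/f,(v-ci['cy'])/f,1.]); return T[:3,3],d/np.linalg.norm(d)
def onz(ci,u,v,z):
    o,d=ray(ci,u,v); return o+d*(z-o[2])/d[2]
def proj(ci,p):
    f=192/np.tan(np.radians(ci['fov_y']/2)); q=np.linalg.inv(ci['T'])@np.append(p,1); return f*q[0]/q[2]+ci['cx'],f*q[1]/q[2]+ci['cy']
def tri(c1,p1,c2,p2):
    o1,d1=ray(c1,*p1);o2,d2=ray(c2,*p2)
    s=np.linalg.lstsq(np.stack([d1,-d2],1),o2-o1,rcond=None)[0]
    a=o1+s[0]*d1;b=o2+s[1]*d2; return (a+b)/2,np.linalg.norm(a-b)
def crop(img,x0,y0,x1,y1,k,name):
    cv2.imwrite(name,cv2.resize(img[y0:y1,x0:x1],None,fx=k,fy=k,interpolation=cv2.INTER_CUBIC))
E
python3 - <<'E'
from h import *
a=cv2.imread('pics/scene0.png');b=cv2.imread('pics/side0.png')
crop(a,190,135,310,225,6.5,'pics/s_cr.png')
crop(b,215,155,345,285,4.6,'pics/d_cr.png')
E
```

```text
(no output)
```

View pics/s_cr.png

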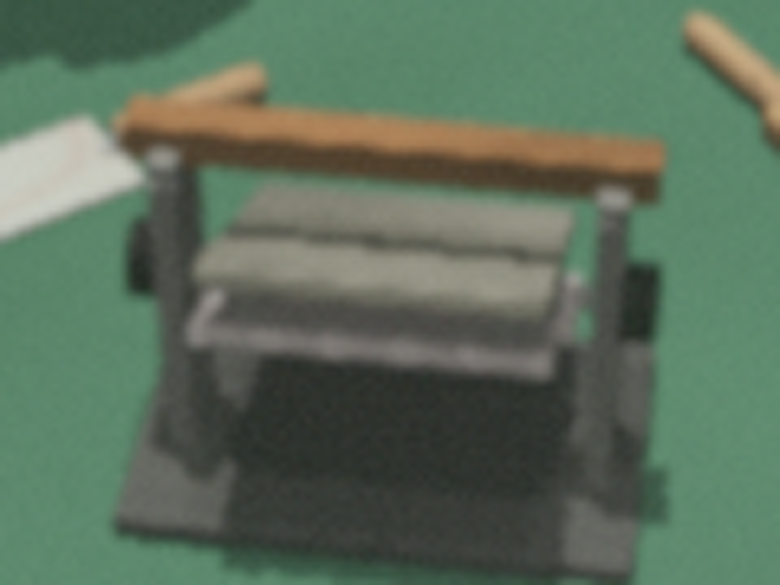

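View pics/d_cr.png

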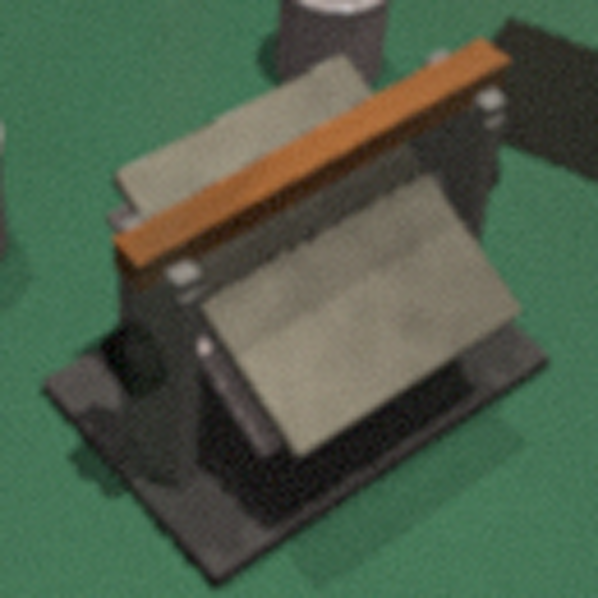

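```bash
python3 - <<'E'
from h import *
np.set_printoptions(precision=1,suppress=True)
S=camera_info('scene');D=camera_info('side')
def s(x,y): return ((x+.5)/6.5-.5+190,(y+.5)/6.5-.5+135)
def d(x,y): return ((x+.5)/4.6-.5+215,(y+.5)/4.6-.5+155)
print('bar top side z180')
for p in [(115,240),(137,262),(485,40),(511,62)]: print(onz(D,*d(*p),180))
print('bar top scene z180')
for p in [(137,97),(120,130),(665,143),(660,172)]: print(onz(S,*s(*p),180))
print('base z12')
for p in [(45,385),(218,575),(548,358)]: print(onz(D,*d(*p),12))
for p in [(118,520),(632,568)]: print(onz(S,*s(*p),12))
print('bed low corners z?')
a=onz(D,*d(300,455),100);b=onz(D,*d(520,308),100);print(a,b,np.linalg.norm(a-b))
a=onz(D,*d(115,178),140);b=onz(D,*d(345,57),140);print(a,b,np.linalg.norm(a-b))
a=cv2.imread('pics/scene0.png');b=cv2.imread('pics/side0.png')
crop(a,325,155,375,205,11,'pics/s_p.png')
crop(b,165,305,240,384,7.5,'pics/d_p.png')
crop(a,120,155,190,240,7,'pics/s_m.png')
crop(b,310,150,420,220,6,'pics/d_m.png')
E
```

```text
bar top side z180
[607.5  91.3 180. ]
[591.6  93.8 180. ]
[ 569.3 -130.3  180. ]
[ 550.5 -126.1  180. ]
bar top scene z180
[ 554.2 -124.7  180. ]
[ 577.3 -130.4  180. ]
[591.3  94.4 180. ]
[610.8  90.5 180. ]
base z12
[669.6  84.1  12. ]
[526.5 105.5  12. ]
[ 487.8 -115.5   12. ]
[ 637.1 -140.    12. ]
[671.9  83.1  12. ]
bed low corners z?
[507.2  75.6 100. ] [485.9 -64.1 100. ] 141.34801801006037
[661.7  37.2 140. ] [ 637.1 -108.9  140. ] 148.17073671578046
```

View pics/s_p.png

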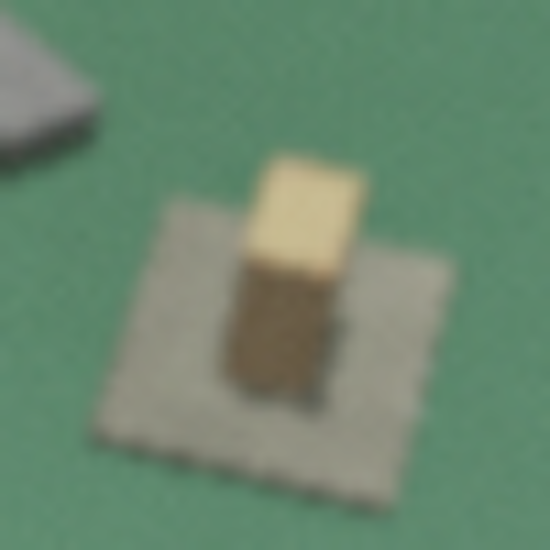

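View pics/d_p.png

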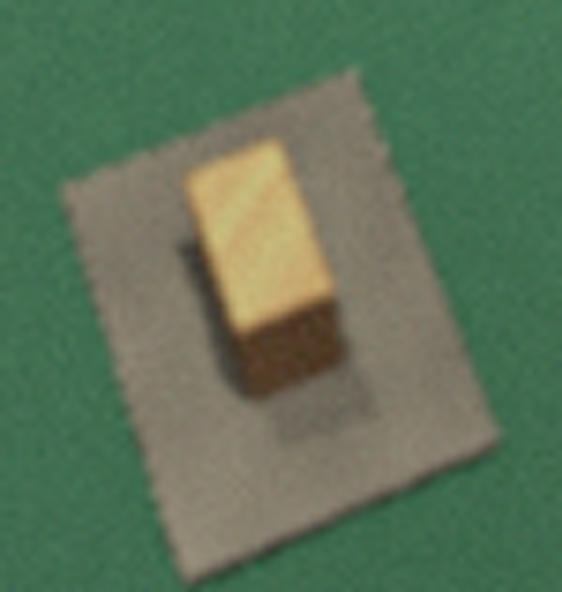

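View pics/s_m.png

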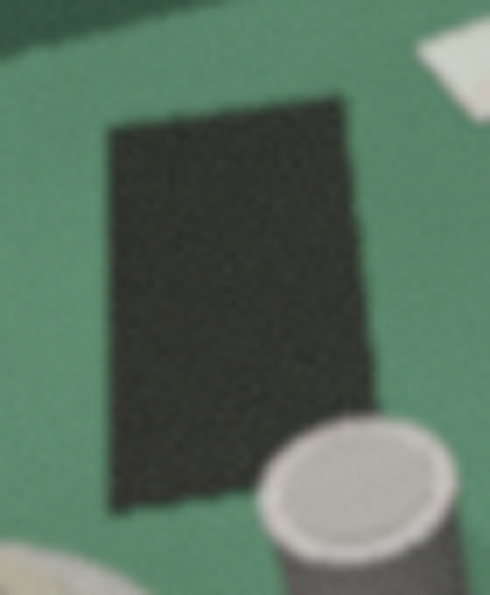

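View pics/d_m.png

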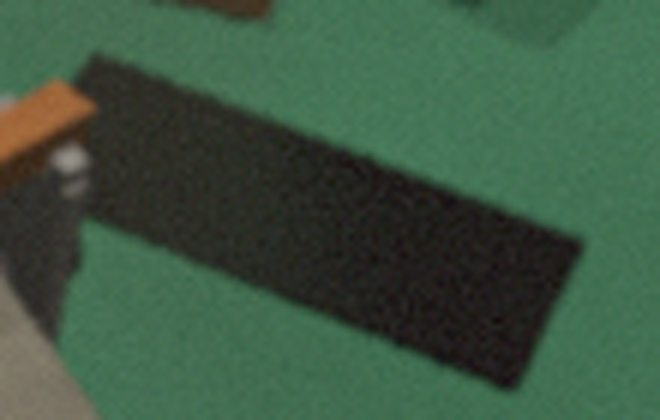

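```bash
python3 - <<'E'
from h import *
np.set_printoptions(precision=1,suppress=True)
S=camera_info('scene');D=camera_info('side')
g=lambda k,x0,y0:(lambda x,y:((x+.5)/k-.5+x0,(y+.5)/k-.5+y0))
sp=g(11,325,155);dp=g(7.5,165,305);sm=g(7,120,155);dm=g(6,310,150);s=g(6.5,190,135);d=g(4.6,215,155)
print('panel z6 scene');
for p in [(175,195),(457,258),(392,512),(92,437)]: print(onz(S,*sp(*p),6))
print('panel side z6')
for p in [(62,187),(356,70),(500,437),(188,580)]: print(onz(D,*dp(*p),6))
print('grip top z54 scene')
for p in [(275,155),(367,172),(338,277),(242,262)]: print(onz(S,*sp(*p),54))
print('side')
for p in [(186,178),(277,140),(334,293),(240,333)]: print(onz(D,*dp(*p),54))
print('mat z4')
for p in [(110,128),(343,97),(376,410),(112,513)]: print(onz(S,*sm(*p),4))
for p in [(97,54),(582,240),(515,390)]: print(onz(D,*dm(*p),4))
print('bed')
y=np.radians(-9.5);R=Ro.from_euler('z',-9.5,degrees=True).as_matrix();c=np.array([580.5,-17,0])
for nm,ci,pts in [('D',D,[(d(300,455),73),(d(520,308),-73),(d(115,178),73),(d(345,57),-73)]),('S',S,[(s(195,283),-73),(s(552,312),73)])]:
  for p,yl in pts:
    o,v=ray(ci,*p);o=R.T@(o-c);v=R.T@v
    print(nm,yl,o+v*(yl-o[1])/v[1])
print(tri(S,s(195,283),D,d(345,57)),tri(S,s(552,312),D,d(115,178)))
E
```

```text
panel z6 scene
[448.5 278.7   6. ]
[479.4 355.4   6. ]
[586.  311.6   6. ]
[553.8 235.1   6. ]
panel side z6
[581.7 312.4   6. ]
[549.2 235.1   6. ]
[449.2 277.1   6. ]
[480.4 353.8   6. ]
grip top z54 scene
[490. 292.  54.]
[498.2 316.2  54. ]
[543.3 298.   54. ]
[536.4 273.1  54. ]
side
[538.9 298.5  54. ]
[529.8 275.9  54. ]
[490.  292.4  54. ]
[499.3 314.8  54. ]
mat z4
[ 433.4 -386.7    4. ]
[ 412.9 -282.5    4. ]
[ 620.8 -240.8    4. ]
[ 675.9 -337.9    4. ]
[ 671.  -338.7    4. ]
[ 430.9 -388.3    4. ]
[ 407.8 -283.     4. ]
bed
D 73 [-81.3  73.   87.6]
D -73 [-77.8 -73.   84.8]
D 73 [ 62.5  73.  151. ]
D -73 [ 62.8 -73.  150.4]
S -73 [ 63.2 -73.  141.7]
S 73 [ 58.7  73.  139.9]
(array([ 633.5, -100.9,  145.7]), np.float64(4.4483825484593)) (array([657.3,  43.4, 146.8]), np.float64(2.8450896792346336))
```

```bash
cat >> h.py <<'E'
def pose(pos,yaw,tilt=0,tyaw=None):
    """vertical tool with jaw yaw; tilt = lean deg: tool y=(sin t along tyaw,-cos t)"""
    R=Ro.from_euler('xyz',[-90,0,yaw],degrees=True)
    if tilt:
        a=np.radians(tyaw); ax=np.array([np.sin(a),-np.cos(a),0]) # rotates -z toward +dir
        R=Ro.from_rotvec(ax*np.radians(tilt))*R
    return np.array(pos,float),R
def rel(target):
    st=r.observe(); p=np.array(st['eef_pos']);R=Ro.from_euler('xyz',st['eef_rot'],degrees=True)
    t=R.inv().apply(target[0]-p); w=(R.inv()*target[1]).as_rotvec(degrees=True)
    np.set_printoptions(precision=2,suppress=True)
    print('t',st['time_s'],'pos',p,'rot',np.array(st['eef_rot']),'F',np.array(st['ft_force']),'w',st['width'])
    print('travel',t,'rot',w)
E
python3 - <<'E'
from h import *
print(pose((0,0,0),0,20,0)[1].as_matrix())
rel(pose((581.5,-17.5,260),-9.5))
E
```

```text
[[ 9.39692621e-01  3.42020143e-01 -8.32667268e-17]
 [ 2.77555756e-17  1.66533454e-16  1.00000000e+00]
 [ 3.42020143e-01 -9.39692621e-01  1.66533454e-16]]
t 0.15 pos [ 285.9  -583.29  230.55] rot [-90.01   0.08 -63.89] F [-0.53 -0.68  0.02] w 85.37913101654584
travel [-377.97  -28.99  514.46] rot [ -0.03 -54.39  -0.07]
```

Request:
apply_moves(
  travel=[
    [-38,-30,51],
    [-76,-30,103],
    [-113,-30,154],
    [-151,-30,206],
    [-189,-30,257],
    [-227,-30,309],
    [-265,-30,360],
    [-302,-30,412],
  ],
  rotation=[
    [0,-7,0],
    [0,-14,0],
    [0,-21,0],
    [0,-28,0],
    [0,-35,0],
    [0,-42,0],
    [0,-49,0],
    [0,-54.4,0],
  ],
  hand=0.1,
  force=40,
)

```text
time_s: 1.15
eef_pos: [515.6, -144.3, 261.3]
eef_rot: [-90.0, -0.0, -9.3]
ft_force: [0.1, -1.0, -0.8]
width: 46.5
```

```bash
python3 - <<'E'
from h import *
rel(pose((581.5,-17.5,260),-9.5))
E
```

```text
t 1.15 pos [ 515.62 -144.3   261.32] rot [-90.02  -0.01  -9.32] F [ 0.07 -1.01 -0.8 ] w 46.536478721098284
travel [ 44.48   1.29 135.79] rot [0.02 0.18 0.01]
```

Request:
apply_moves(
  travel=[
    [17,0,50],
    [34,1,100],
    [44.5,1,135.5],
    [44.5,1,135.5],
    [44.5,1,135.5],
  ],
  rotation=[
    [0,0,0],
    [0,0,0],
    [0,0,0],
    [0,0,0],
    [0,0,0],
  ],
)

```text
time_s: 1.78
eef_pos: [581.0, -20.6, 259.8]
eef_rot: [-90.1, 0.0, -9.5]
ft_force: [0.3, -0.6, 0.1]
width: 47.1
```

```bash
python3 - <<'E'
from h import *
rel(pose((581.5,-17.5,150),-9.5))
w=camera_info('wrist');cv2.imwrite('pics/w1.png',camera('wrist')[:,:,::-1])
for p in [(581.5,-17.5,180)]: print(proj(w,p))
E
```

```text
t 1.775 pos [580.97 -20.64 259.84] rot [-90.05   0.05  -9.53] F [ 0.32 -0.59  0.14] w 47.09368913601138
travel [  0.1  109.84   3.29] rot [ 0.05 -0.03 -0.05]
(np.float64(259.33976564906567), np.float64(199.43610062629097))
```

View pics/w1.png

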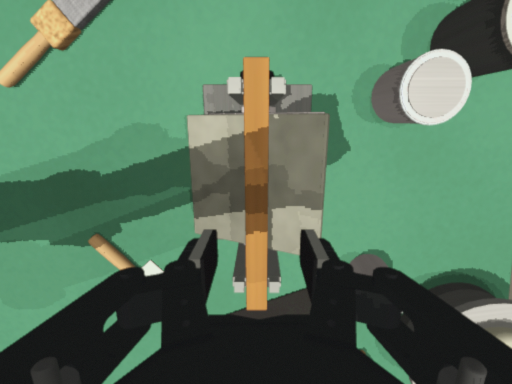

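```bash
python3 - <<'E'
from h import *
im=cv2.imread('pics/w1.png').astype(int)
m=((im[:,:,2]-im[:,:,0])>55).astype(np.uint8); m[:, :230]=0; m[:,285:]=0
ys,xs=np.where(m); 
cs,_=cv2.findContours(m,0,2);c=max(cs,key=cv2.contourArea);rr=cv2.minAreaRect(c);print(rr)
w=camera_info('wrist')
for p in cv2.boxPoints(rr): print(p,onz(w,*p,180))
print(onz(w,*rr[0],180))
E
```

```text
((256.0, 183.5), (253.0, 26.0), 90.0)
[243.  57.] [587.97919807  94.87118228 180.        ]
[269.  57.] [607.42247732  91.56825276 180.        ]
[269. 310.] [ 571.98154311 -131.4714671   180.        ]
[243. 310.] [ 546.7648432  -127.18979441  180.        ]
[581.01432798  -3.67109854 180.        ]
```

Request:
apply_moves(
  travel=[
    [0,40,3],
    [0,80,3],
    [0,105,3],
    [0,110,3],
    [0,110,3],
    [0,110,3],
  ],
  rotation=[
    [0,0,0],
    [0,0,0],
    [0,0,0],
    [0,0,0],
    [0,0,0],
    [0,0,0],
  ],
)

```text
time_s: 2.58
eef_pos: [582.7, -17.1, 151.7]
eef_rot: [-90.0, -0.1, -9.5]
ft_force: [0.3, 0.0, 0.1]
width: 47.0
```

Request:
apply_moves(
  travel=[
    [0,0,0],
    [0,0,0],
    [0,0,0],
    [0,0,0],
    [0,0,0],
  ],
  rotation=[
    [0,0,0],
    [0,0,0],
    [0,0,0],
    [0,0,0],
    [0,0,0],
  ],
  hand=-1,
  force=40,
)

```text
time_s: 3.2
eef_pos: [582.1, -16.8, 151.2]
eef_rot: [-90.0, -0.0, -9.5]
ft_force: [-1.7, -1.5, 6.1]
width: 19.3
```

Request:
apply_moves(
  travel=[
    [0,0,0],
    [0,0,0],
    [0,-4,0],
    [0,-8,0],
    [0,-8,0],
  ],
  rotation=[
    [0,0,0],
    [0,0,0],
    [0,0,0],
    [0,0,0],
    [0,0,0],
  ],
  hand=-0.3,
)

```text
time_s: 3.82
eef_pos: [582.2, -16.7, 158.8]
eef_rot: [-90.0, -0.1, -9.5]
ft_force: [-0.6, 0.6, 0.6]
width: 29.7
```

Request:
apply_moves(
  travel=[
    [0,0,0],
    [0,0,0],
    [0,0,0],
    [0,0,0],
    [0,0,0],
  ],
  rotation=[
    [0,0,0],
    [0,0,0],
    [0,0,0],
    [0,0,0],
    [0,0,0],
  ],
  hand=-1,
  force=40,
)

```text
time_s: 4.45
eef_pos: [582.0, -16.8, 158.6]
eef_rot: [-90.0, -0.0, -9.5]
ft_force: [-0.8, 0.1, 4.7]
width: 19.7
```

Request:
apply_moves(
  travel=[
    [0,-10,0],
    [0,-40,0],
    [0,-75,0],
    [0,-100,0],
  ],
  rotation=[
    [0,0,0],
    [0,0,0],
    [0,0,0],
    [0,0,0],
  ],
)

```text
time_s: 4.95
eef_pos: [581.9, -16.6, 259.8]
eef_rot: [-90.0, -0.0, -9.5]
ft_force: [0.2, -0.8, -1.8]
width: 19.1
```

```bash
python3 - <<'E'
from h import *
rel(pose((541.5,-310.5,160),-78.4))
cv2.imwrite('pics/w2.png',camera('wrist')[:,:,::-1])
E
```

```text
t 4.95 pos [581.93 -16.6  259.76] rot [-89.99  -0.04  -9.48] F [ 0.17 -0.78 -1.78] w 19.131712322215712
travel [   8.44   99.7  -296.56] rot [-0.03 68.92  0.03]
```

View pics/w2.png

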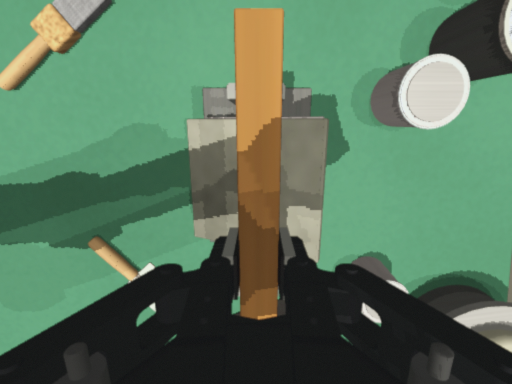

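Request:
apply_moves(
  travel=[
    [1,10,-42],
    [2,20,-84],
    [3,30,-126],
    [5,40,-169],
    [6,50,-212],
    [7,60,-254],
    [8,65,-296.5],
    [8.5,70,-296.5],
  ],
  rotation=[
    [0,9.5,0],
    [0,19,0],
    [0,28.5,0],
    [0,38,0],
    [0,47.5,0],
    [0,57,0],
    [0,66.5,0],
    [0,69,0],
  ],
)

```text
time_s: 6.0
eef_pos: [539.0, -315.4, 187.0]
eef_rot: [-90.1, -0.1, -79.0]
ft_force: [0.9, 0.4, -0.2]
width: 19.2
```

Request:
apply_moves(
  travel=[
    [0,30,0],
    [0,60,0],
    [0,60,0],
  ],
  rotation=[
    [0,0,0],
    [0,0,0],
    [0,0,0],
  ],
)

```text
time_s: 6.38
eef_pos: [539.2, -309.5, 125.3]
eef_rot: [-90.3, 0.2, -78.5]
ft_force: [-0.5, -0.5, 0.4]
width: 19.0
```

```bash
python3 - <<'E'
from h import *
rel(pose((541.5,-310.5,6),-78.4))
cv2.imwrite('pics/w3.png',camera('wrist')[:,:,::-1])
cv2.imwrite('pics/sc3.png',camera('scene')[:,:,::-1])
E
```

```text
t 6.375 pos [ 539.22 -309.48  125.3 ] rot [-90.28   0.24 -78.48] F [-0.51 -0.51  0.35] w 18.96391678554197
travel [  1.94 119.28   2.62] rot [ 0.28 -0.08 -0.24]
```

View pics/w3.png

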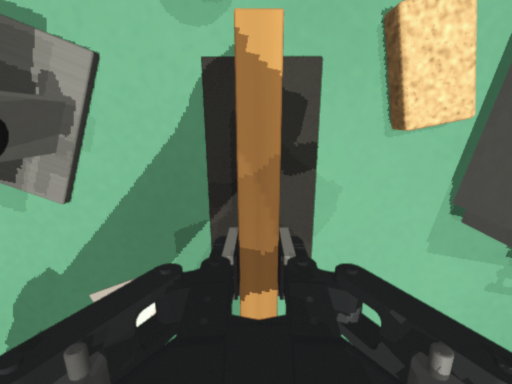

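View pics/sc3.png

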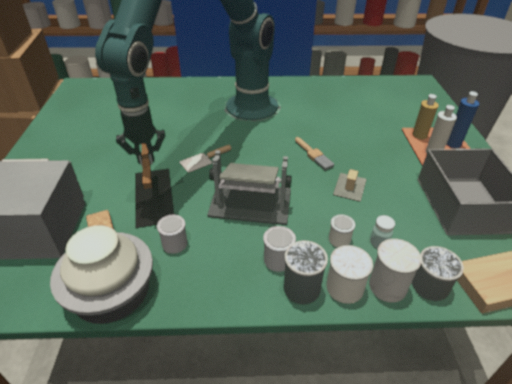

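Request:
apply_moves(
  travel=[
    [0,40,2],
    [1,80,2.5],
    [2,105,2.5],
    [2,112,2.5],
    [2,114,2.5],
    [2,114,2.5],
  ],
  rotation=[
    [0,0,0],
    [0,0,0],
    [0,0,0],
    [0,0,0],
    [0,0,0],
    [0,0,0],
  ],
)

```text
time_s: 7.22
eef_pos: [545.2, -312.5, 15.8]
eef_rot: [-89.9, -0.1, -78.5]
ft_force: [0.3, 0.9, -1.0]
width: 19.3
```

Request:
apply_moves(
  travel=[
    [0,3,0],
    [0,6,0],
    [0,8,0],
    [0,8,0],
  ],
  rotation=[
    [0,0,0],
    [0,0,0],
    [0,0,0],
    [0,0,0],
  ],
)

```text
time_s: 7.72
eef_pos: [544.0, -312.0, 6.0]
eef_rot: [-90.0, 0.0, -78.5]
ft_force: [-0.9, 0.3, -0.1]
width: 19.1
```

Request:
apply_moves(
  travel=[
    [0,1,0],
    [0,2,0],
    [0,2,0],
  ],
  rotation=[
    [0,0,0],
    [0,0,0],
    [0,0,0],
  ],
)

```text
time_s: 8.1
eef_pos: [544.3, -312.1, 4.4]
eef_rot: [-90.0, -0.0, -78.5]
ft_force: [-1.1, -0.4, 1.2]
width: 19.3
```

Request:
apply_moves(
  travel=[
    [0,0,0],
    [0,0,0],
    [0,0,0],
    [0,0,0],
  ],
  rotation=[
    [0,0,0],
    [0,0,0],
    [0,0,0],
    [0,0,0],
  ],
  hand=0,
)

```text
time_s: 8.6
eef_pos: [544.2, -312.1, 4.2]
eef_rot: [-90.0, -0.0, -78.5]
ft_force: [-0.4, -0.6, 0.1]
width: 42.2
```

Request:
apply_moves(
  travel=[
    [0,-10,0],
    [0,-40,0],
    [0,-95,0],
    [0,-150,0],
    [0,-200,0],
    [0,-230,0],
    [0,-230,0],
  ],
  rotation=[
    [0,0,0],
    [0,0,0],
    [0,0,0],
    [0,0,0],
    [0,0,0],
    [0,0,0],
    [0,0,0],
  ],
)

```text
time_s: 9.48
eef_pos: [545.7, -312.8, 238.3]
eef_rot: [-89.7, -0.3, -78.5]
ft_force: [-0.1, -0.1, 0.1]
width: 42.8
```

```bash
python3 - <<'E'
from h import *
cv2.imwrite('pics/w4.png',camera('wrist')[:,:,::-1])
# bed view pose: above bed, vertical, jaws along cradle x
rel(pose((572,-17,300),-9.5))
E
```

```text
t 9.525 pos [ 544.58 -312.3   236.02] rot [-89.88  -0.11 -78.49] F [-0.07  0.28 -0.94] w 42.87939158289998
travel [-283.77  -64.36   85.93] rot [ -0.04 -68.99   0.17]
```

View pics/w4.png

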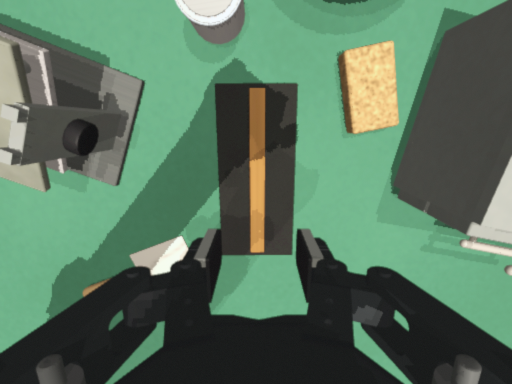

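```bash
python3 - <<'E'
from h import *
cv2.imwrite('pics/sc4.png',camera('scene')[:,:,::-1]);cv2.imwrite('pics/sd4.png',camera('side')[:,:,::-1])
E
```

Request:
apply_moves(
  travel=[
    [-40,-10,12],
    [-80,-20,24],
    [-120,-30,36],
    [-160,-40,48],
    [-200,-50,60],
    [-240,-60,72],
    [-284,-64,86],
    [-284,-64,86],
  ],
  rotation=[
    [0,-9.5,0],
    [0,-19,0],
    [0,-28.5,0],
    [0,-38,0],
    [0,-47.5,0],
    [0,-57,0],
    [0,-66.5,0],
    [0,-69,0],
  ],
  hand=0.2,
)

```text
time_s: 10.62
eef_pos: [571.3, -11.5, 297.4]
eef_rot: [-89.9, 0.1, -8.9]
ft_force: [0.3, -1.5, -0.3]
width: 51.5
```

Request:
apply_moves(
  travel=[
    [0,0,0],
    [0,0,0],
    [0,0,0],
  ],
  rotation=[
    [0,0,0],
    [0,0,0],
    [0,0,0],
  ],
)

```text
time_s: 11.0
eef_pos: [571.6, -17.4, 297.8]
eef_rot: [-90.0, 0.0, -9.6]
ft_force: [0.2, 0.1, 0.2]
width: 51.4
```

```bash
python3 - <<'E'
from h import *
import pickle
rel(pose((572,-17,300),80.5))
w=camera_info('wrist');cv2.imwrite('pics/w5.png',camera('wrist')[:,:,::-1]);pickle.dump(w,open('w5.pkl','wb'))
E
```

```text
t 11.0 pos [571.63 -17.41 297.82] rot [-90.01   0.05  -9.59] F [0.18 0.1  0.22] w 51.366585771931376
travel [ 0.3  -2.18  0.46] rot [ -0.03 -90.09  -0.05]
```

View pics/w5.png

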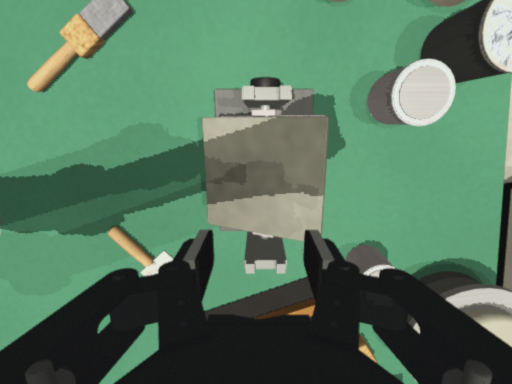

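View pics/sd4.png

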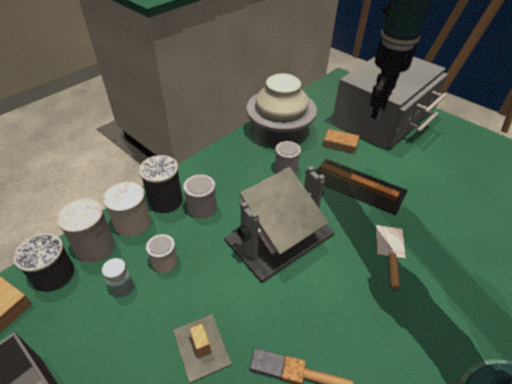

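Wrist view: bed corners roughly (203,118), (328,115), (322,240), (209,223), all visible. Now the second wrist view from the robot side.

Request:
apply_moves(
  travel=[
    [0,0,0],
    [0,0,0],
    [0,0,0],
    [0,0,0],
    [0,0,0],
    [0,0,0],
    [0,0,0],
    [0,0,0],
  ],
  rotation=[
    [0,-10,0],
    [0,-20,0],
    [0,-30,0],
    [0,-40,0],
    [0,-50,0],
    [0,-60,0],
    [0,-70,0],
    [0,-80,0],
  ],
)

```text
time_s: 12.05
eef_pos: [571.8, -17.1, 298.2]
eef_rot: [-90.0, 0.0, 70.8]
ft_force: [-0.4, -0.0, -0.1]
width: 51.2
```

Request:
apply_moves(
  travel=[
    [0,0,0],
    [0,0,0],
    [0,0,0],
    [0,0,0],
  ],
  rotation=[
    [0,-10,0],
    [0,-10,0],
    [0,-10,0],
    [0,-10,0],
  ],
)

```text
time_s: 12.55
eef_pos: [571.8, -16.7, 298.3]
eef_rot: [-90.0, 0.0, 80.4]
ft_force: [-0.2, 0.2, 0.8]
width: 51.2
```

```bash
python3 - <<'E'
from h import *
import pickle
rel(pose((572,-17,300),80.5))
w=camera_info('wrist');im=camera('wrist')[:,:,::-1];cv2.imwrite('pics/w6.png',im);pickle.dump(w,open('w6.pkl','wb'))
crop(cv2.imread('pics/w5.png'),190,100,340,250,4,'pics/w5c.png')
crop(cv2.imread('pics/sd4.png'),225,160,345,270,5.2,'pics/sd4c.png')
E
```

```text
t 12.55 pos [571.81 -16.67 298.3 ] rot [-90.     0.01  80.41] F [-0.18  0.18  0.82] w 51.20707092028213
travel [-0.29 -1.7  -0.24] rot [ 0.   -0.09 -0.01]
```

View pics/w6.png

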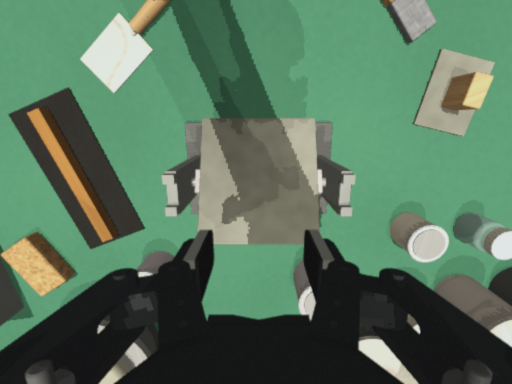

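View pics/w5c.png

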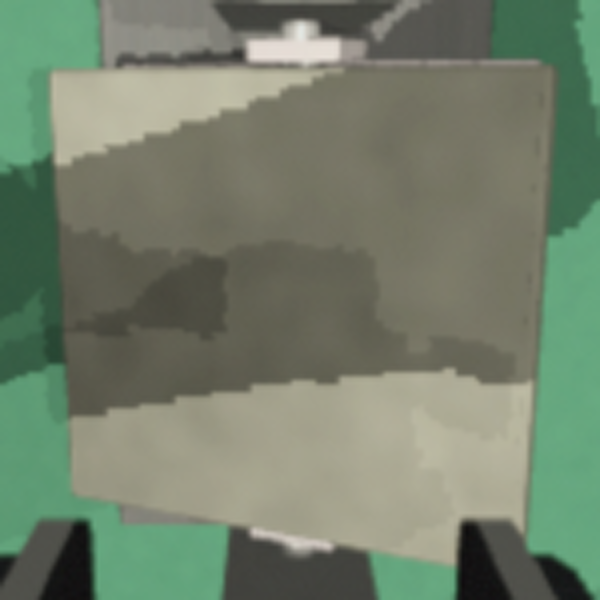

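View pics/sd4c.png

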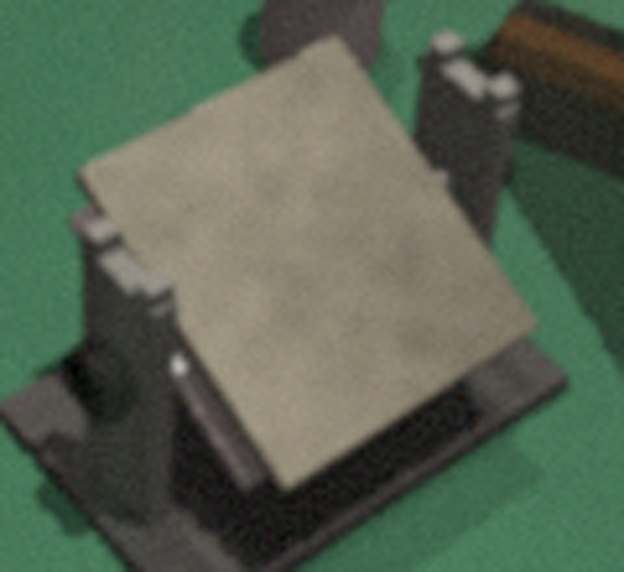

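```bash
python3 - <<'E'
from h import *
crop(cv2.imread('pics/w6.png'),185,105,335,255,4,'pics/w6c.png')
E
```

```text
(no output)
```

View pics/w6c.png

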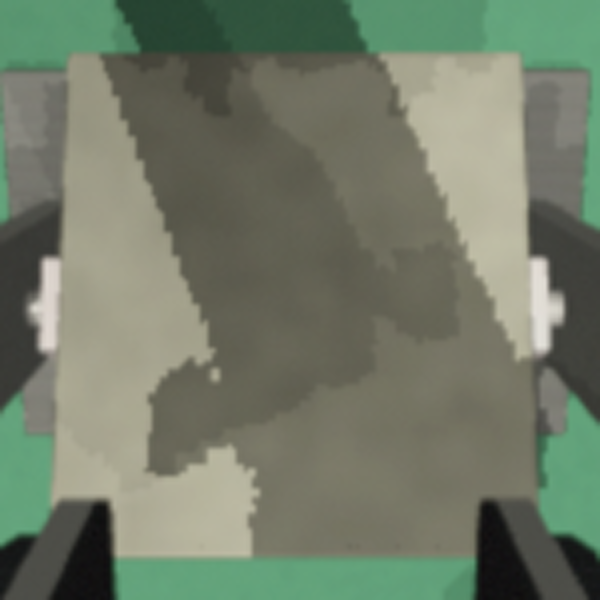

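```bash
python3 - <<'E'
from h import *
import pickle
np.set_printoptions(precision=1,suppress=True)
A=pickle.load(open('w5.pkl','rb'));B=pickle.load(open('w6.pkl','rb'));D=camera_info('side')
g=lambda k,x0,y0:(lambda p:((p[0]+.5)/k-.5+x0,(p[1]+.5)/k-.5+y0))
a=g(4,190,100);b=g(4,185,105);d=g(5.2,225,160)
C={'l+':((50,70),(523,53),(288,490)),'l-':((72,493),(68,54),(535,325)),'h+':((552,66),(540,556),(80,172)),'h-':((523,578),(51,556),(335,38))}
def multi(rs):
    M=np.zeros((3,3));v=np.zeros(3)
    for o,q in rs:
        P=np.eye(3)-np.outer(q,q);M+=P;v+=P@o
    x=np.linalg.solve(M,v);return x,[np.linalg.norm((np.eye(3)-np.outer(q,q))@(x-o)) for o,q in rs]
for use in ([0,1],[0,1,2],[1,2]):
    X={}
    for k,p in C.items():
        rs=[ray(A,*a(p[0])),ray(B,*b(p[1])),ray(D,*d(p[2]))]
        X[k],e=multi([rs[i] for i in use]); print(k,X[k],np.array(e))
    lo=(X['l+']+X['l-'])/2;hi=(X['h+']+X['h-'])/2;v=hi-lo;pl=(X['l+']+X['h+']-X['l-']-X['h-'])/2
    n=np.cross(v,pl);n/=np.linalg.norm(n)
    print('c',(lo+hi)/2,'len',np.linalg.norm(v),np.linalg.norm(pl),'slope',np.degrees(np.arctan2(v[2],np.hypot(*v[:2]))),'yawx',np.degrees(np.arctan2(v[1],v[0])),'yawy',np.degrees(np.arctan2(pl[1],pl[0]))-90,'lvl',np.degrees(np.arcsin(pl[2]/146)),'n',n)
E
```

```text
l+ [512.4  68.1  86.1] [0.3 0.3]
l- [487.9 -75.1  83.9] [0.4 0.4]
h+ [654.   43.8 152. ] [0.1 0.1]
h- [ 631.2 -100.   149.6] [0.7 0.7]
c [571.4 -15.8 117.9] len 158.88626949654082 145.50813377391407 slope 24.483506509894816 yawx -9.796326235379484 yawy -9.355504877413424 lvl 0.9105348290373724 n [-0.4  0.1  0.9]
l+ [512.3  68.1  86.1] [0.3 0.3 0.2]
l- [489.  -73.6  87.5] [0.4 1.3 1.5]
h+ [653.8  43.8 152.5] [0.1 0.2 0. ]
h- [631.6 -99.9 149.6] [0.8 0.7 0.7]
c [571.7 -15.4 118.9] len 157.92288832885538 144.48188248776594 slope 24.00267284582831 yawx -10.078450951950476 yawy -9.078149506325872 lvl 0.30794447080840026 n [-0.4  0.1  0.9]
l+ [512.1  68.2  86.5] [0.1 0.1]
l- [489.3 -74.1  86.6] [1.4 1.4]
h+ [653.7  43.9 152.6] [0.1 0.1]
h- [631.3 -99.3 149.8] [0.6 0.6]
c [571.6 -15.3 118.9] len 157.80035381622884 144.50755186881184 slope 24.180764548889485 yawx -9.91128631541191 yawy -8.989599819898856 lvl 0.5339008503346108 n [-0.4  0.1  0.9]
```

```bash
python3 - <<'E'
from h import *
rel(pose((516,295,170),67.4))
E
```

```text
t 12.6 pos [571.81 -16.61 298.31] rot [-90.01   0.01  80.44] F [0.22 0.34 0.13] w 51.3995625252432
travel [298.04 128.24 106.81] rot [ 0.01 13.04 -0.01]
```

Request:
apply_moves(
  travel=[
    [50,0,18],
    [100,10,36],
    [150,30,54],
    [200,60,71],
    [250,90,90],
    [298,110,107],
    [298,128,107],
    [298,128,107],
  ],
  rotation=[
    [0,5,0],
    [0,10,0],
    [0,13,0],
    [0,13,0],
    [0,13,0],
    [0,13,0],
    [0,13,0],
    [0,13,0],
  ],
  hand=0.2,
)

```text
time_s: 13.6
eef_pos: [514.8, 293.9, 168.7]
eef_rot: [-89.9, 0.2, 67.5]
ft_force: [0.6, 0.5, 0.4]
width: 51.4
```

Request:
apply_moves(
  travel=[
    [0,0,0],
    [0,0,0],
  ],
  rotation=[
    [0,0,0],
    [0,0,0],
  ],
)

```text
time_s: 13.85
eef_pos: [516.6, 293.8, 171.2]
eef_rot: [-90.1, -0.0, 67.4]
ft_force: [-0.1, 0.3, 0.8]
width: 51.2
```

```bash
python3 - <<'E'
from h import *
rel(pose((516,295,11),67.4))
w=camera_info('wrist');im=camera('wrist')[:,:,::-1];cv2.imwrite('pics/w7.png',im)
print(proj(w,(516,295,54)))
E
```

```text
t 13.85 pos [516.57 293.84 171.23] rot [-90.09  -0.05  67.37] F [-0.11  0.25  0.76] w 51.2108122276571
travel [  0.72 160.23   1.22] rot [ 0.09 -0.03  0.05]
(np.float64(258.28817435516083), np.float64(191.0279496102448))
```

View pics/w7.png

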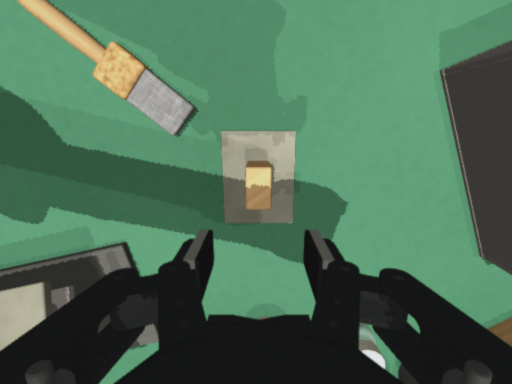

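```bash
python3 - <<'E'
from h import *
w=camera_info('wrist')
im=cv2.imread('pics/w7.png').astype(int)
print(onz(w,258.5,187.5,54))
P=[onz(w,*p,6) for p in [(222,131),(296,131),(293,222),(224,222)]];print(np.array(P),np.mean(P,0))
print(np.linalg.norm(P[0]-P[1]),np.linalg.norm(P[2]-P[1]))
E
```

```text
[512.51725562 296.78304909  54.        ]
[[447.3678185  279.658318     6.        ]
 [479.37902981 356.33175573   6.        ]
 [580.16291066 314.71267386   6.        ]
 [547.38354534 236.28299346   6.        ]] [513.57332608 296.74643526   6.        ]
83.08750629291029 109.03916091734203
```

Request:
apply_moves(
  travel=[
    [1,50,3],
    [1,100,3],
    [1,130,3],
    [1,148,3],
    [1,156,3],
    [1,158,3],
    [1,158,3],
  ],
  rotation=[
    [0,0,0],
    [0,0,0],
    [0,0,0],
    [0,0,0],
    [0,0,0],
    [0,0,0],
    [0,0,0],
  ],
)

```text
time_s: 14.78
eef_pos: [513.7, 297.4, 13.3]
eef_rot: [-90.1, -0.1, 67.5]
ft_force: [-0.2, -0.1, 0.1]
width: 51.0
```

Request:
apply_moves(
  travel=[
    [0,0,0],
    [0,0,0],
    [0,0,0],
    [0,0,0],
    [0,0,0],
    [0,0,0],
  ],
  rotation=[
    [0,0,0],
    [0,0,0],
    [0,0,0],
    [0,0,0],
    [0,0,0],
    [0,0,0],
  ],
  hand=-1,
  force=60,
)

```text
time_s: 15.52
eef_pos: [513.5, 297.2, 13.1]
eef_rot: [-90.1, -0.0, 67.5]
ft_force: [-0.2, -0.4, 6.2]
width: 25.4
```

```bash
python3 - <<'E'
from h import *
rel(pose((514.5,296,11),67.4))
E
```

```text
t 15.525 pos [513.55 297.16  13.12] rot [-90.06  -0.03  67.51] F [-0.15 -0.43  6.24] w 25.432738151477643
travel [-0.71  2.12 -1.32] rot [0.06 0.11 0.03]
```

Request:
apply_moves(
  travel=[
    [0,-10,0],
    [0,-50,0],
    [0,-110,0],
    [0,-170,0],
    [0,-210,0],
    [0,-225,0],
    [0,-225,0],
  ],
  rotation=[
    [0,0,0],
    [0,0,0],
    [0,0,0],
    [0,0,0],
    [0,0,0],
    [0,0,0],
    [0,0,0],
  ],
)

```text
time_s: 16.4
eef_pos: [513.0, 296.8, 237.1]
eef_rot: [-90.0, 0.0, 67.5]
ft_force: [-0.4, 0.1, -3.1]
width: 25.3
```

```bash
cat >> h.py <<'E'
TH=24.3;PSI=-9.5;BC=np.array([571.6,-15.6,118.5])
_t,_p=np.radians(TH),np.radians(PSI)
NB=np.array([-np.sin(_t)*np.cos(_p),-np.sin(_t)*np.sin(_p),np.cos(_t)])
E
python3 - <<'E'
from h import *
print(NB)
rel(pose(BC+NB*(13.1+70),80.5,TH,PSI))
cv2.imwrite('pics/w8.png',camera('wrist')[:,:,::-1]);cv2.imwrite('pics/sd8.png',camera('side')[:,:,::-1])
E
```

```text
[-0.40587069  0.06791946  0.91140328]
t 16.4 pos [512.97 296.77 237.13] rot [-90.03   0.    67.5 ] F [-0.35  0.1  -3.12] w 25.33901262880933
travel [-273.84   42.98 -140.37] rot [-24.17 -12.8   -2.76]
```

View pics/w8.png

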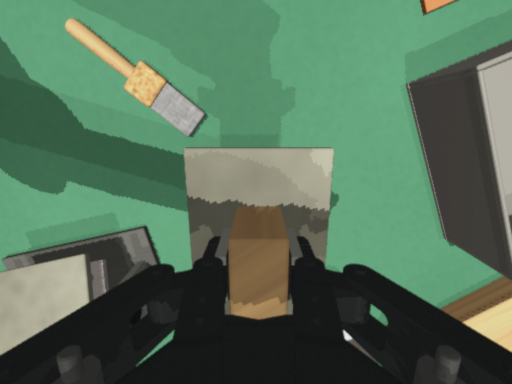

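View pics/sd8.png

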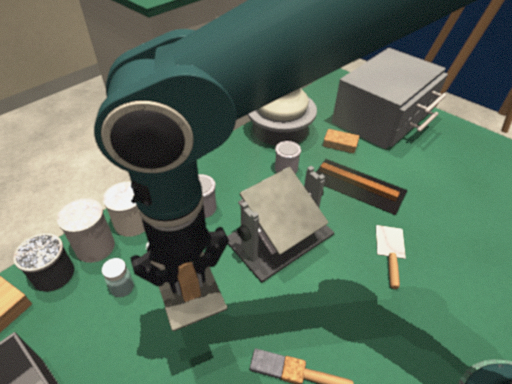

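Request:
apply_moves(
  travel=[
    [-46,-5,-24],
    [-92,-5,-47],
    [-138,-5,-70],
    [-184,-5,-94],
    [-230,-5,-117],
    [-274,-5,-140.5],
    [-274,-5,-140.5],
    [-274,-5,-140.5],
  ],
  rotation=[
    [-4,-2,-0.5],
    [-8,-4,-1],
    [-12,-6.5,-1.4],
    [-16,-8.5,-1.8],
    [-20,-10.5,-2.3],
    [-24.2,-12.8,-2.8],
    [-24.2,-12.8,-2.8],
    [-24.2,-12.8,-2.8],
  ],
)

```text
time_s: 17.5
eef_pos: [537.3, -9.5, 241.0]
eef_rot: [-114.2, -0.1, 80.5]
ft_force: [-0.3, -0.2, -2.3]
width: 24.9
```

Request:
apply_moves(
  travel=[
    [0,0,0],
    [0,0,0],
    [0,0,0],
  ],
  rotation=[
    [0,0,0],
    [0,0,0],
    [0,0,0],
  ],
)

```text
time_s: 17.88
eef_pos: [538.1, -9.1, 242.2]
eef_rot: [-114.3, -0.1, 80.6]
ft_force: [0.4, -0.9, -1.8]
width: 25.2
```

```bash
python3 - <<'E'
from h import *
rel(pose(BC+NB*(13.1+25),80.5,TH,PSI))
w=camera_info('wrist');cv2.imwrite('pics/w9.png',camera('wrist')[:,:,::-1]);cv2.imwrite('pics/sd9.png',camera('side')[:,:,::-1]);cv2.imwrite('pics/sc9.png',camera('scene')[:,:,::-1])
E
```

```text
t 17.875 pos [538.1   -9.06 242.17] rot [-114.29   -0.05   80.59] F [ 0.38 -0.9  -1.84] w 25.189096723344854
travel [-1.03 88.66 19.78] rot [-0.01  0.06  0.09]
```

View pics/w9.png

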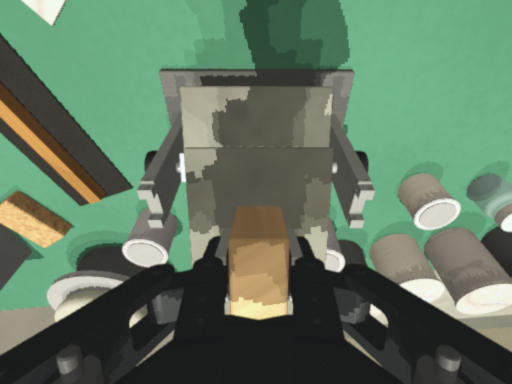

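View pics/sd9.png

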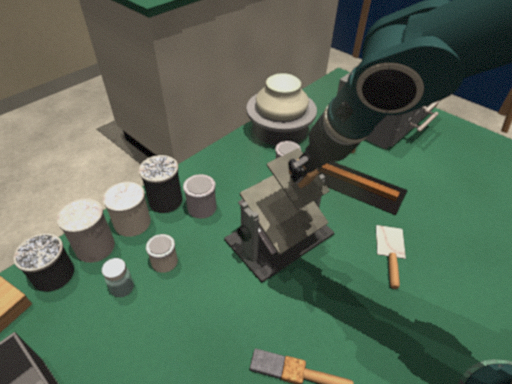

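View pics/sc9.png

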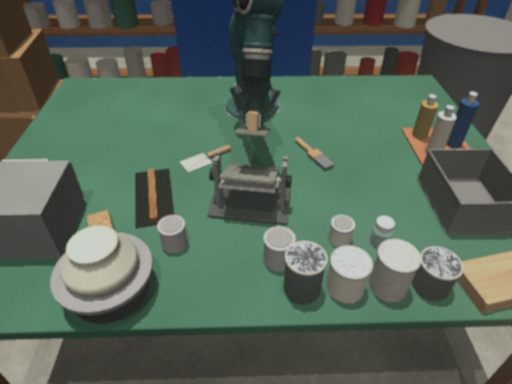

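Request:
apply_moves(
  travel=[
    [-1,10,20],
    [-1,40,20],
    [-1,70,20],
    [-1,88,20],
    [-1,88,20],
    [-1,88,20],
    [-1,88,20],
  ],
  rotation=[
    [0,0,0],
    [0,0,0],
    [0,0,0],
    [0,0,0],
    [0,0,0],
    [0,0,0],
    [0,0,0],
  ],
)

```text
time_s: 18.9
eef_pos: [555.9, -13.8, 154.9]
eef_rot: [-114.4, -0.0, 80.5]
ft_force: [0.1, 0.7, -1.1]
width: 25.5
```

```bash
python3 - <<'E'
from h import *
rel(pose(BC+NB*(13.1+5),80.5,TH,PSI))
F=np.array(r.observe()['ft_force']);print('Fn',F@NB)
w=camera_info('wrist');cv2.imwrite('pics/w10.png',camera('wrist')[:,:,::-1]);cv2.imwrite('pics/sd10.png',camera('side')[:,:,::-1])
b=cv2.imread('pics/sd10.png');crop(b,225,130,345,270,4.2,'pics/sd10c.png')
E
```

```text
t 18.9 pos [555.94 -13.79 154.87] rot [-114.4    -0.04   80.51] F [ 0.14  0.72 -1.12] w 25.49724693727438
travel [ 0.78 21.52  0.66] rot [ 0.1  -0.01  0.04]
Fn -1.0279654355165417
```

View pics/w10.png

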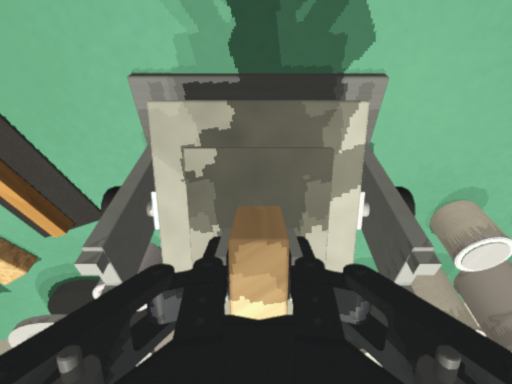

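View pics/sd10c.png

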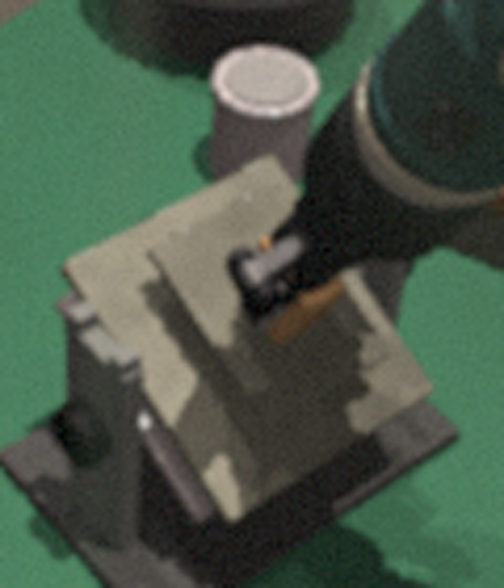

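Request:
apply_moves(
  travel=[
    [0.8,6,0.7],
    [0.8,12,0.7],
    [0.8,17,0.7],
    [0.8,20,0.7],
    [0.8,20,0.7],
    [0.8,20,0.7],
  ],
  rotation=[
    [0,0,0],
    [0,0,0],
    [0,0,0],
    [0,0,0],
    [0,0,0],
    [0,0,0],
  ],
)

```text
time_s: 19.75
eef_pos: [563.3, -14.1, 135.4]
eef_rot: [-114.3, -0.0, 80.5]
ft_force: [-0.0, -0.5, -2.0]
width: 25.3
```

```bash
cat >> h.py <<'E'
def st():
    s=r.observe();R=Ro.from_euler('xyz',s['eef_rot'],degrees=True);np.set_printoptions(precision=2,suppress=True)
    p=np.array(s['eef_pos']);print('t',s['time_s'],'gap',(p-BC)@NB-13.1,'inplane x',(p-BC)@np.array([np.cos(_t)*np.cos(_p),np.cos(_t)*np.sin(_p),np.sin(_t)]),'y',(p-BC)@np.array([-np.sin(_p),np.cos(_p),0]),'rot',np.array(s['eef_rot']),'Ftool(x,y,z)',R.inv().apply(s['ft_force']),'Mtool',R.inv().apply(s['ft_torque']),'w',s['width'])
E
python3 - <<'E'
from h import *
st()
E
```

```text
t 19.75 gap 5.752565967131273 inplane x -0.7816716468766257 y 0.09283149621401039 rot [-114.31   -0.04   80.53] Ftool(x,y,z) [-0.51  1.87  0.8 ] Mtool [ 0.62 -0.01 -0.01] w 25.252543135633648
```

Request:
apply_moves(
  travel=[
    [0,2,0.8],
    [0,4,0.8],
    [0,4,0.8],
    [0,4,0.8],
  ],
  rotation=[
    [0,0,0],
    [0,0,0],
    [0,0,0],
    [0,0,0],
  ],
)

```text
time_s: 20.25
eef_pos: [564.2, -14.3, 131.4]
eef_rot: [-114.3, -0.0, 80.5]
ft_force: [-0.5, 0.3, -0.6]
width: 25.7
```

```bash
python3 - <<'E'
from h import *
st()
E
```

```text
t 20.25 gap 1.7134245460734618 inplane x -1.5810606933685936 y 0.02767193465949671 rot [-114.31   -0.04   80.52] Ftool(x,y,z) [0.19 0.29 0.75] Mtool [ 0.63 -0.02  0.02] w 25.65753214621231
```

Request:
apply_moves(
  travel=[
    [0,1,0],
    [0,2,0],
    [0,2,0],
    [0,2,0],
  ],
  rotation=[
    [0,0,0],
    [0,0,0],
    [0,0,0],
    [0,0,0],
  ],
)

```text
time_s: 20.75
eef_pos: [565.0, -14.5, 129.6]
eef_rot: [-114.3, -0.0, 80.5]
ft_force: [-1.2, 0.5, 0.4]
width: 25.2
```

```bash
python3 - <<'E'
from h import *
st()
E
```

```text
t 20.75 gap -0.21891566900056247 inplane x -1.5317592142626935 y -0.026803108547585528 rot [-114.32   -0.04   80.52] Ftool(x,y,z) [ 0.34 -0.92  1.01] Mtool [0.55 0.03 0.06] w 25.223180342325588
```

Request:
apply_moves(
  travel=[
    [0,1,0],
    [0,2,0],
    [0,3,0],
    [0,3,0],
    [0,3,0],
  ],
  rotation=[
    [0,0,0],
    [0,0,0],
    [0,0,0],
    [0,0,0],
    [0,0,0],
  ],
)

```text
time_s: 21.38
eef_pos: [566.2, -14.7, 126.9]
eef_rot: [-114.3, -0.0, 80.5]
ft_force: [-2.0, 0.6, 2.6]
width: 25.4
```

```bash
python3 - <<'E'
from h import *
st()
E
```

```text
t 21.375 gap -3.2280195757831756 inplane x -1.5501082077242228 y -0.015594120019098798 rot [-114.32   -0.04   80.52] Ftool(x,y,z) [ 0.3  -3.18  0.82] Mtool [0.54 0.01 0.1 ] w 25.414807259750788
```

Request:
apply_moves(
  travel=[
    [0,1,0],
    [0,2,0],
    [0,2,0],
    [0,2,0],
  ],
  rotation=[
    [0,0,0],
    [0,0,0],
    [0,0,0],
    [0,0,0],
  ],
)

```text
time_s: 21.88
eef_pos: [567.0, -14.8, 125.0]
eef_rot: [-114.3, -0.0, 80.5]
ft_force: [-3.5, 0.8, 4.4]
width: 25.7
```

```bash
python3 - <<'E'
from h import *
st()
w=camera_info('wrist');cv2.imwrite('pics/w11.png',camera('wrist')[:,:,::-1]);cv2.imwrite('pics/sd11.png',camera('side')[:,:,::-1])
b=cv2.imread('pics/sd11.png');crop(b,225,130,345,270,4.2,'pics/sd11c.png')
st()
E
```

```text
t 21.875 gap -5.2318163135513585 inplane x -1.5460100774439103 y 0.021116817482372464 rot [-114.32   -0.04   80.52] Ftool(x,y,z) [ 0.21 -5.49  1.46] Mtool [ 0.56 -0.02  0.23] w 25.731151065317434
t 21.975 gap -5.247402441631932 inplane x -1.565410150952513 y -0.030068575973764267 rot [-114.31   -0.04   80.52] Ftool(x,y,z) [ 0.34 -4.33  1.88] Mtool [ 0.5  -0.    0.15] w 25.539704207312752
```

View pics/w11.png

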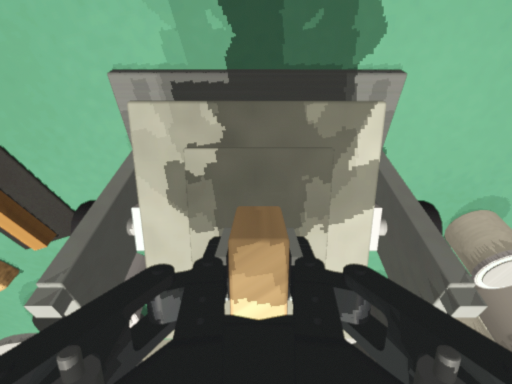

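View pics/sd11c.png

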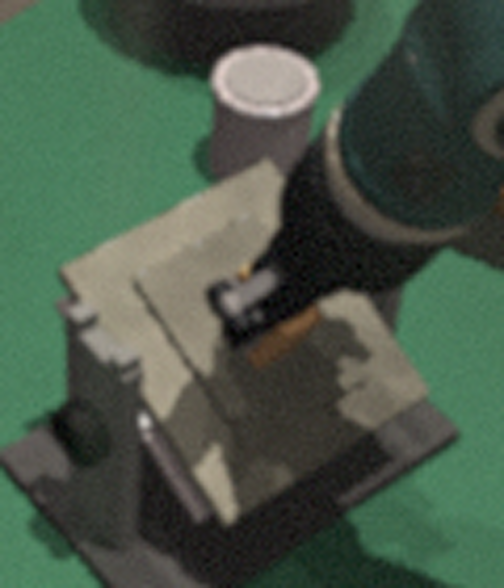

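Request:
apply_moves(
  travel=[
    [0,1,0],
    [0,2,0],
    [0,2.3,0],
    [0,2.3,0],
    [0,2.3,0],
  ],
  rotation=[
    [0,0,0],
    [0,0,0],
    [0,0,0],
    [0,0,0],
    [0,0,0],
  ],
)

```text
time_s: 22.6
eef_pos: [567.9, -15.0, 122.9]
eef_rot: [-114.3, -0.0, 80.5]
ft_force: [-5.8, -0.1, 5.4]
width: 25.3
```

```bash
python3 - <<'E'
from h import *
L=[];M=[]
for i in range(8):
    s=r.observe();R=Ro.from_euler('xyz',s['eef_rot'],degrees=True);L.append(R.inv().apply(s['ft_force']));M.append(R.inv().apply(s['ft_torque']))
    im=camera('side' if i%2 else 'wrist');cv2.imwrite(f'pics/e{i}.png',im[:,:,::-1])
st();print(np.mean(L,0),np.std(L,0),np.mean(M,0))
crop(cv2.imread('pics/e7.png'),225,130,345,270,4.2,'pics/e7c.png')
crop(cv2.imread('pics/e6.png'),90,50,430,310,2.3,'pics/e6c.png')
E
```

```text
t 23.0 gap -7.50696030321635 inplane x -1.5272152268920667 y 0.027355060817461346 rot [-114.32   -0.03   80.52] Ftool(x,y,z) [-1.48 -8.14  2.82] Mtool [0.48 0.05 0.17] w 25.56252424428954
[-0.48 -7.16  2.11] [0.54 0.36 0.49] [0.48 0.01 0.21]
```

View pics/e6c.png

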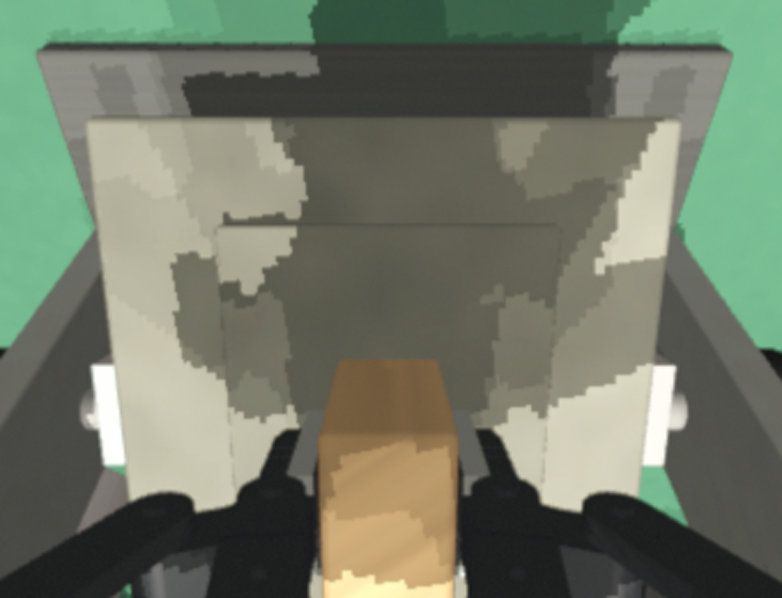

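View pics/e7c.png

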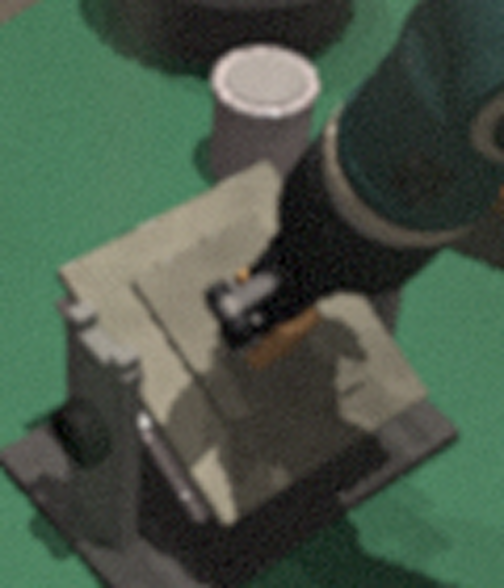

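```bash
python3 - <<'E'
from h import *
im=sum(cv2.imread(f'pics/e{i}.png').astype(float) for i in (1,3,5,7))/4
crop(im.astype(np.uint8),240,180,330,260,8,'pics/ef.png')
cv2.imwrite('pics/sc_end.png',camera('scene')[:,:,::-1])
E
```

```text
(no output)
```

View pics/ef.png

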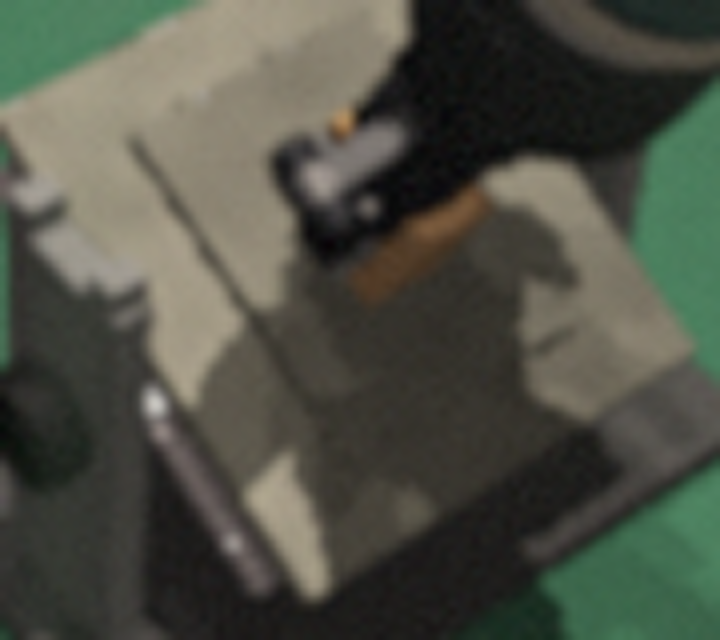

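View pics/sc_end.png

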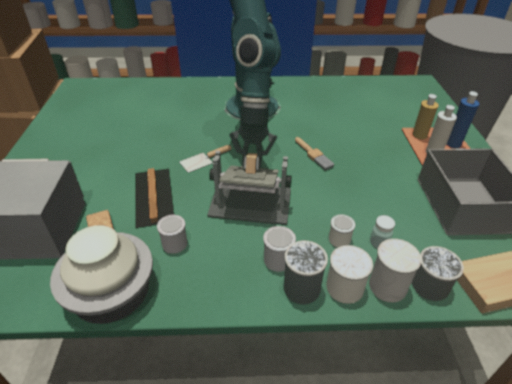

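Uniform thin edge line (135,140)→(310,400), with no visible wedge gap; the tins and jar are standing and the bar is on the mat. Handing in.

```bash
python3 - <<'E'
from h import *
st(); print(job.close_job())
E
```

```text
t 23.05 gap -7.522160362311781 inplane x -1.5363403357947463 y -0.004830428176084943 rot [-114.32   -0.04   80.52] Ftool(x,y,z) [-0.45 -7.26  2.91] Mtool [ 0.5  -0.02  0.21] w 25.512091665721158
the job is handed in; nothing more can be done
None
```

I handed the job in at 23.05 s. The bar is lying flat along the mat, and the panel is still gripped and pressed against the middle of the bed.

**Bar:** I regripped it once, 7–8 mm higher, so the fingertips would clear the mat. It was let go only about 1 mm above the mat. The wrist and scene pictures show it lying lengthwise inside the mat's edges.

**Panel:** it was gripped at 60 N and tilted 24.3°. The measured bed slope was 24.0–24.5° depending on which camera views I combined.

**Last checks:**
- **Depth:** the bed is down about 7.5 mm by tool position. The push is about 9 N after allowing for the panel's weight, which agrees with a depth of 7.4–7.6 mm.
- **Centring:** the tool is about 1.5 mm downslope of the bed centre and level with it sideways; I left this as it was. I estimate the panel's own centre is a bit under 1 mm off. The wrist pictures disagreed on which way the sideways offset lies: −1 mm in one and +1 mm in another.
- **Flushness:** no wedge gap shows along the one long panel edge that is visible. The wrist moment stayed nearly constant while pressing, which fits flat contact. I could not measure flushness better than about 0.5–1°.
- **Tins and jar:** all are standing in the last scene picture.

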